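# Set the mitre dial and hold the sprung length stop

### The arm

A 7-joint arm with a two-finger parallel gripper is mounted at the origin on the work surface. World frame = base frame: x ahead of the robot, y to its left, z up, the work surface at z = 0. Lengths are in m, angles in degrees, forces in N, time in s.
With the tool pointing down it reaches from about 0.375 to 0.925 m from the base axis. Payload 3.1 kg.
Tool frame: the origin (TCP) lies on the centre line of the jaws, within the pads' length; the fingertips stand 11 mm ahead of it and the grasp point (between the pads) lies 8 mm behind it; z points along the fingers, x is the direction in which the jaws open and shut, and the axes are right-handed (so a half turn about z gives the same grasp; the last joint's range is limited). The gripper opens to 85 mm and grips with 20 to 120 N. Pads are 22 mm wide; open, the fingers measure 114 mm over their backs; the gripper's body (76 mm by 85 mm) begins 54 mm behind the grasp point. The pads swing forward as they close: fully open they stand 13 mm farther back than shut.
Start: joints at [61.146, 21.939, 2.515, 91.553, -1.026, 66.532, -2.859], TCP at [0.257, -0.597, 0.242] pointing down, gripper open.
Joint ranges: [-149.38, 149.38], [-23.57, 123.04], [-84.95, 90], [0, 143.3], [-89.99, 269.99], [3.08, 112.72], [-163.45, 163.45]. Speed limits (degrees/s): [159.86, 159.86, 180, 180, 180, 180, 180].

### API

Orientations are given as a 3x3 rotation matrix whose columns are the frame's x, y, z axes.
In Python, from bench import env gives the robot as it stands.
- The arm moves only by the tool drive_tool, never from a script. Its arguments are lists of equal length, an entry for each row: "delta_rot": the turn, a rotation vector about the tool's x, y, z in degrees, a list of three; "dp": the shift along the tool's x, y, z in cm, a list of three; "jaw": the opening, from -1 (shut) to 1 (fully open), so that 0 is half open. A call has 1 to 10 rows; each row is the pose to reach, as a shift and turn from the pose commanded when the call began, along the tool's axes at that moment; what a row does not reach only later rows make up. A row lasts 1/10 s, in which the tool goes at most 50 mm and 8.59 degrees, less where a joint would pass 70% of its speed; a pose out of reach is approached as far as the arm can. A call with a gripper value outside its range is refused whole. The fingers move at their own pace and stop on an object; "force" is the grip in N (left out, the last holds). Time passes only in rows, so rows that repeat a pose let the fingers close. It gives the time, the measured TCP pose, the force and the opening at its end, in the units of the state.
- env.sense(): the state, without advancing time (a new reading comes with each control period).
- env.read_camera(name): name is "scene" or "top"; returns a dict with "color" (420x560x3 uint8, red, green, blue), "depth" (420x560 float32, m along the optical axis (not along the pixel's ray), 0 where there is no reading), "fovy" (degrees; the focal length in pixels is half the picture's height over the tangent of half this angle, whatever the lens; pixels are square), "cx", "cy" (the principal point, pixels), "k1" (the pictures are not rectified: a ray, as slopes to the right and down, at radius r is drawn at 1 + k1 r^2 times it, then the intrinsics apply), "position" and "rotation" of the camera in the world. Camera axes: x right, y down, z forward; pixel columns grow to the right and rows downward; lengths in m; the calibration is good to about 2 mm. A picture is of the moment at which its call begins.
- env.sign_off(): hands the job in, once; it reports no verdict.
The state is a dict: "time": time; "joint_positions": joint angles; "qd": joint speeds; "joint_efforts": joint torques, N m; "position": TCP position; "tool_rot": TCP orientation; "ft_force": force on the tool from outside, world axes, zero at the start; "torque": the same for the moment, N m; "opening": finger opening in m.
Only numpy, scipy, OpenCV 4.12 (cv2) and the standard library are available. Lean on these libraries where they do the work, as an engineer would, in place of code of your own. Each camera call takes 0.05 s, during which the arm holds its last target.

### The job

Set up the next cut on this joiner's bench: first, while the length stop is still home, turn the knob of the mitre dial until the tip of its black pointer lies on the red band of the scale. Then pull the sprung length stop out by its wooden handle until its black pointer lies on the red band of the length scale, and hold it there: it springs back when let go, so finish while gripping it, still and on the mark, with the dial still on its own mark. Leave the other tools and things on the bench where they are.

Things in the scene. Friction and masses are not known exactly. Their poses are not given: they have to be found in the camera images.
- dial_base: Mitre dial: round protractor plate, radius 98 mm, 12 mm thick, white scale, fixed to the bench, with a black turning knob at its centre. Origin on the bench at the knob's axis, z up.
- dial_grip (a point): Point on the dial knob's axis, 50 mm above the bench, near the middle of the part to grip: an upright black bar 44 mm long, 14 mm thick, from 24 to 66 mm above the bench, on a disc of radius 24 mm whose top is 24 mm above the bench. Its x axis lies along the 44 mm and points to the pointer's tip; z is up.
- dial (a joint): Angle of the dial knob about its upright axis, rad, growing anticlockwise seen from above; stops at -0.5 and 1.6. It turns with light friction (0.05 N m) and stays where it is left. It starts about 0.45 to 1.45 rad clockwise of the red band, so it has to be turned anticlockwise.
- dial_tip (a point): Tip of the dial's thin black pointer, 82 mm from the knob's axis, 18 mm above the bench; it turns with the knob.
- dial_red (a point): Centre of the red band on the dial's scale, 82 mm from the knob's axis, 14 mm above the bench (fixed, does not turn with the knob; its place on the scale differs from start to start). The band is 14 mm wide along the scale (0.17 rad). Its x axis points away from the knob's axis, y along the scale, z up.
- stop_base: Sprung length stop: grey base plate 400 x 108 mm, 12 mm thick, fixed to the bench, with an aluminium tube along it (axis 85 mm above the bench). A steel rod, 16 mm thick, slides out of the tube roughly towards the robot. Origin on the bench right below the handle when home; the rod pulls out along -x; z is up.
- stop_handle (a point): Upright round wooden pull handle on the end of the rod, 28 mm in diameter, from 66 to 127 mm above the bench; this point is on its axis, 102 mm up. Its x axis points along the rod into the tube (pull along -x); z is up. With the rod home, 38 mm are free between handle and the tube's brass collar; to both sides (its y) the base has nothing above 20 mm.
- stop_rod (a joint): How far the rod is pulled out of its tube, m: 0 home, 0.14 fully out. The spring pulls it back with 4 N at home, growing by 50 N per metre (7.5 to 10 N at the mark).
- stop_pointer (a point): Tip of the rod's thin black pointer, which moves with the handle: 50 mm beside the handle's axis (along its +y), 18 mm above the bench, over the length scale.
- stop_red (a point): Centre of the red band on the length scale of the base plate, 13 mm above the bench (fixed; 70 to 120 mm from the pointer's home place, differs from start to start). The band is 14 mm long along the rod; its x axis lies along the rod, as the handle's.
- plane: Bystander: hand plane, 240 x 60 mm, 115 mm high, 1.6 kg; origin under its centre.
- offcut: Bystander: offcut of light wood, 90 x 45 x 35 mm; origin under its centre.
- pencil: Bystander: flat red carpenter's pencil, 177 x 12 x 8 mm, along its x; origin under its centre.
- saw: Bystander: tenon saw lying flat, 370 x 100 mm, 24 mm high; origin under the blade's toothed edge.
- chisel: Bystander: chisel lying flat, 246 mm long along its x, 28 mm thick; origin under its ferrule.
- mug: Bystander: blue mug, 82 mm in diameter, 95 mm high; origin under its centre.
- glue: Bystander: white glue bottle, 60 mm in diameter, 170 mm high; origin under its centre.
Not all that is in view belongs to the job. There is more than one size of the dial_base; the job needs the larger.

How it is judged (in metres and radians):
On the way, in this order (a step that is already met when the one before it is completed fails the run):
1. the tip of the dial's pointer lies on the red band, with the rod still home (y of dial_tip in the frame of dial_red between -0.007 and 0.007 m and value of joint stop_rod below 0.015 m), for 0.3 s.
2. the rod's pointer lies on its red band, its handle held still by the gripper, the dial still on its band (x of stop_pointer in the frame of stop_red between -0.007 and 0.007 m and contact force between the fingers and stop_rod above 2 N and velocity of joint stop_rod between -0.02 and 0.02 m/s and y of dial_tip in the frame of dial_red between -0.007 and 0.007 m), for 0.5 s.
At the end, for the whole second after the job is handed in: The fingers hold the rod, its handle included (more than 2 N of contact) with its pointer on the red band (within 7 mm of its centre along the rod), still (under 20 mm/s), and the tip of the dial's pointer is on its red band (within 7 mm of its centre along the scale, about 0.085 rad) (all of step 2); the arm keeps its last pose, push and grip.
It fails at once if a bystander (plane, offcut, pencil, saw, chisel, mug or glue bottle) is moved more than 30 mm (distance of any of plane, offcut, pencil, saw, chisel, mug, glue from where it was at the start of the episode above 0.03 m).
It also fails if it takes over 48 s, if anything falls off the work surface, if the arm or the gripper's body presses on something with over 40 N, if the wrist force passes 120 N, or if a joint passes its speed limit or range.

## Working session

There is one attempt and no reset: what is moved stays moved. The work goes in short steps, Python scripts to look and compute and a tool call to move; the robot and the scene stay as the last step left them, time stands still between calls to the robot, and variables do not carry over. Pictures are saved under pics/ and viewed, and the job is handed in when it is done.

Besides the shell and the picture viewer there is one more tool, called after "Emit:" by a JSON object that holds its "fn" and its "kwargs", one argument or row to a line. drive_tool: Moves the arm, as the interface text tells. Its arguments: {"type":"object","properties":{"delta_rot":{"type":"array","items":{"type":"array","items":{"type":"number"}}},"dp":{"type":"array","items":{"type":"array","items":{"type":"number"}}},"jaw":{"type":"array","items":{"type":"number"}},"force":{"type":"number"}},"required":["delta_rot","dp","jaw"]}

```bash
ls; mkdir -p pics; python3 - <<'E'
from bench import env
import cv2,pickle
print(env.sense())
for n in("scene","top"):
    c=env.read_camera(n); pickle.dump(c,open(f"{n}0.pkl","wb"))
    cv2.imwrite(f"pics/{n}0.png",c["color"][:,:,::-1])
    print({k:v for k,v in c.items() if k not in("color","depth")})
E
```

```text
pics
{'time': 0.0, 'joint_positions': array([61.14771372, 21.99236365,  2.5088824 , 91.64905855, -1.02447881,
       66.5308567 , -2.85797939]), 'qd': array([ 0.04555823,  0.07418045,  0.05158414, -0.01380543,  0.10004165,
        0.09087273,  0.00645303]), 'joint_efforts': array([-2.75925267e-04, -4.33462214e+01,  1.02444068e+00, -2.49514657e+01,
        1.04696868e-02,  1.12144809e-02,  5.99495493e-07]), 'position': array([ 0.25622831, -0.59637578,  0.24088193]), 'tool_rot': array([[ 3.94859082e-01, -9.18740963e-01, -1.16094711e-03],
       [-9.18737985e-01, -3.94860764e-01,  2.34339062e-03],
       [-2.61138142e-03,  1.41297137e-04, -9.99996580e-01]]), 'ft_force': array([-0.68195017,  0.58263475, -0.38370626]), 'torque': array([0.06985971, 0.0271434 , 0.01413462]), 'opening': 0.08552807126877336}
{'fovy': 47.89463360475242, 'cx': 274.6141058688266, 'cy': 213.8139766431323, 'k1': -0.08699315177522042, 'position': array([ 1.51542225, -0.24048487,  1.49868497]), 'rotation': array([[ 0.24700807,  0.79929283, -0.54783025],
       [ 0.96899067, -0.20761465,  0.1339897 ],
       [-0.00664058, -0.56393894, -0.82578979]])}
{'fovy': 51.146893925633655, 'cx': 275.6137244630306, 'cy': 205.86794057750436, 'k1': 0.004364760743129353, 'position': array([ 0.48764466, -0.03899419,  1.34058229]), 'rotation': array([[-0.02450212, -0.99707852,  0.07234685],
       [-0.99966924,  0.02500281,  0.00602319],
       [-0.00781447, -0.07217534, -0.99736135]])}
```

View pics/scene0.png

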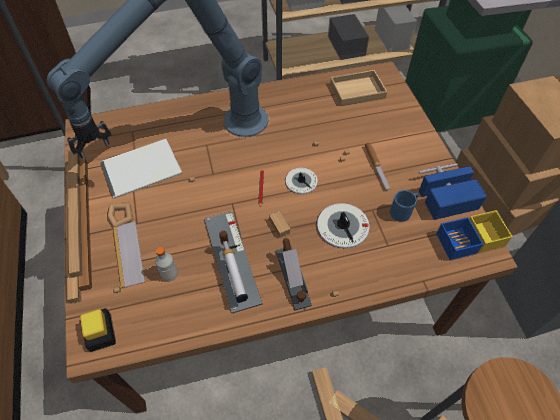

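View pics/top0.png

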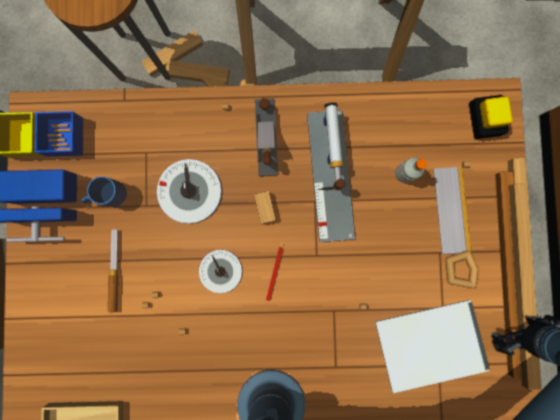

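The large dial sits at top pixel (189,191), with its red band near (162,184). The stop's handle is at (340,184) and its red band near (322,224). I'll enlarge both.

```bash
cat > h.py <<'E'
import numpy as np,cv2,pickle
def K(c):
    f=c["color"].shape[0]/2/np.tan(np.radians(c["fovy"]/2)); return f
def ray(c,u,v):
    f=K(c); d=np.array([(u-c["cx"])/f,(v-c["cy"])/f]); s=d.copy()
    for _ in range(20): s=d/(1+c["k1"]*(s@s))
    return c["rotation"]@np.array([s[0],s[1],1.])
def plane(c,u,v,z):
    r=ray(c,u,v); p=c["position"]; return p+r*(z-p[2])/r[2]
def proj(c,P):
    q=c["rotation"].T@(np.asarray(P)-c["position"]); s=q[:2]/q[2]
    s=s*(1+c["k1"]*(s@s)); return s*K(c)+[c["cx"],c["cy"]]
def crop(c,u0,v0,w,h,k,fn):
    im=c["color"][v0:v0+h,u0:u0+w,::-1]
    cv2.imwrite(fn,cv2.resize(im,None,fx=k,fy=k,interpolation=cv2.INTER_CUBIC))
E
python3 - <<'E'
from h import *
t=pickle.load(open("top0.pkl","rb"));s=pickle.load(open("scene0.pkl","rb"))
crop(t,145,150,90,80,8,"pics/a1.png")
crop(t,295,95,75,150,4,"pics/a2.png")
crop(s,310,195,70,60,10,"pics/a3.png")
crop(s,200,205,70,110,5,"pics/a4.png")
E
```

```text
(no output)
```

View pics/a1.png

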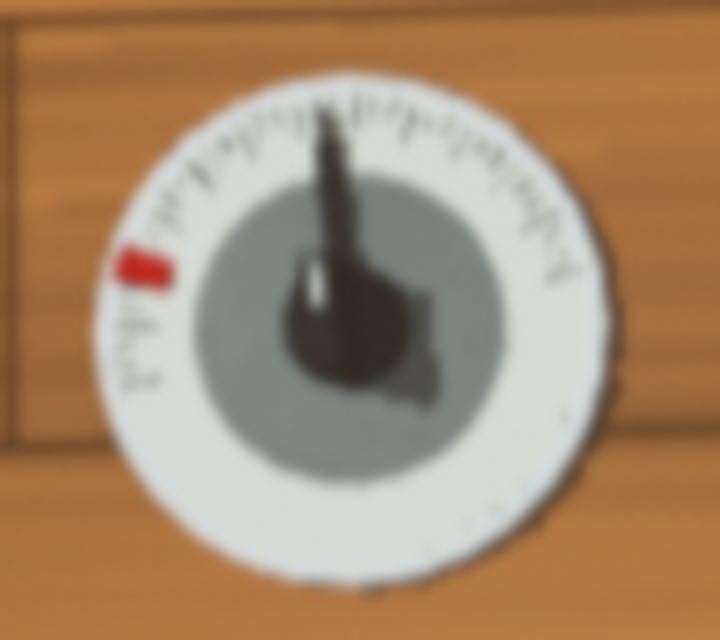

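View pics/a2.png

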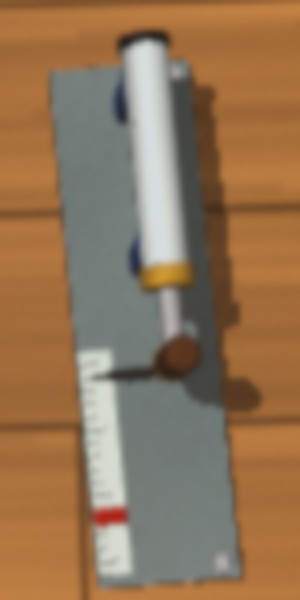

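View pics/a3.png

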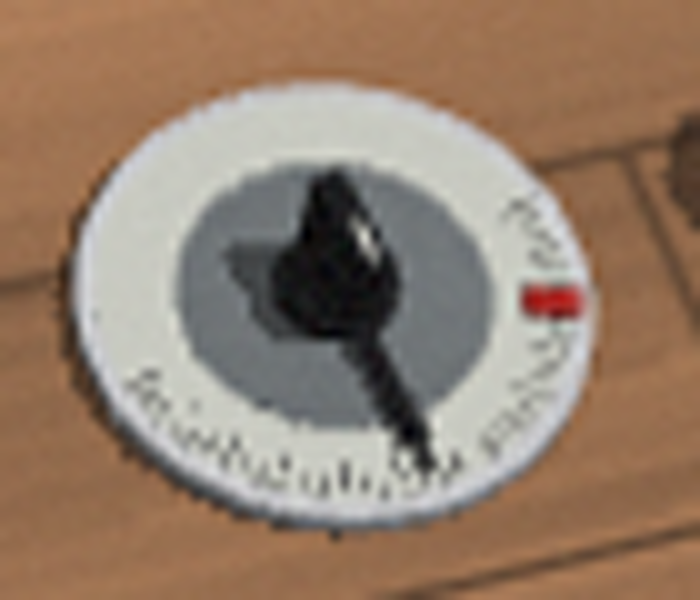

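View pics/a4.png

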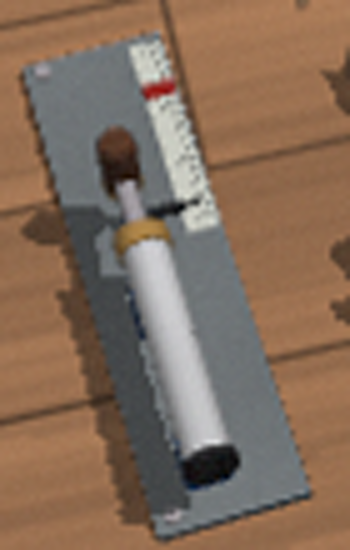

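The tip is at crop pixel (328,108) in the top view, and the red band is at (143,270). The stop pointer is at (95,376) and its red band at (110,517). Next I turn these pixels into positions.

```bash
cat > m.py <<'E'
from h import *
def comp(mask,u0,v0,w,h):
    m=np.zeros_like(mask); m[v0:v0+h,u0:u0+w]=mask[v0:v0+h,u0:u0+w]
    n,l,st,ce=cv2.connectedComponentsWithStats(m); i=1+np.argmax(st[1:,4]); return (l==i).astype(np.uint8),ce[i],st[i]
def red(c): 
    a=c["color"].astype(int); return ((a[...,0]>130)&(a[...,1]<90)&(a[...,2]<90)).astype(np.uint8)
def white(c):
    a=c["color"].astype(int); return ((a.min(2)>170)).astype(np.uint8)
def redc(c,box):
    a=c["color"].astype(float);u0,v0,w,h=box; s=a[v0:v0+h,u0:u0+w]
    wt=np.clip(s[...,0]-np.maximum(s[...,1],s[...,2])-60,0,None); y,x=np.mgrid[v0:v0+h,u0:u0+w]
    return (wt*x).sum()/wt.sum(),(wt*y).sum()/wt.sum()
E
python3 - <<'E'
from m import *
t=pickle.load(open("top0.pkl","rb"));s=pickle.load(open("scene0.pkl","rb"))
np.set_printoptions(precision=4,suppress=True)
for c,db,rb,sb,tip,sp in((t,(150,152,80,75),(154,174,18,18),(312,215,18,20),(145+328.5/8-.5,150+108.5/8-.5),(295+95/4-.5,95+376/4-.5)),
  (s,(312,198,65,55),(358,220,16,12),(226,216,14,12),(310+430/10-.5,195+468/10-.5),(200+198/5-.5,205+203/5-.5))):
    m,ce,st=comp(white(c),*db)
    cn=max(cv2.findContours(m,cv2.RETR_EXTERNAL,cv2.CHAIN_APPROX_NONE)[0],key=len)[:,0]
    P=np.array([plane(c,u,v,.012) for u,v in cv2.convexHull(cn)[:,0]]) [:,:2].astype(np.float32)
    ctr=P; el=cv2.fitEllipse(P*1000); cen=np.array(el[0])/1000
    r=plane(c,*redc(c,rb),.014); tp=plane(c,*tip,.018)
    a=lambda p:np.degrees(np.arctan2(*(p[:2]-cen)[::-1]))
    print("dial",cen,el[1],"red",r,np.hypot(*(r[:2]-cen)),a(r),"tip",tp,np.hypot(*(tp[:2]-cen)),a(tp),"turn",a(r)-a(tp))
    print(" stop red",plane(c,*redc(c,sb),.013),"ptr",plane(c,*sp,.018))
# handle top, z .127
for c,uv in((t,(295+180/4-.5,95+352/4-.5)),(s,(200+117/5-.5,205+135/5-.5))): print("handle",plane(c,*uv,.120))
# base plate corners
print([plane(t,295+x/4-.5,95+y/4-.5,.012)[:2] for x,y in((50,73),(186,62),(243,575),(100,586))])
E
```

```text
dial [0.6376 0.2337] (192.00291442871094, 192.7917022705078) red [0.6617 0.3125 0.014 ] 0.08246360890842075 72.95892079782624 tip [0.7212 0.2402 0.018 ] 0.08389649176562924 4.441022345315455 turn 68.51789845251078
 stop red [ 0.5267 -0.17    0.013 ] ptr [ 0.6331 -0.1614  0.018 ]
dial [0.6384 0.2378] (191.7906951904297, 192.55743408203125) red [0.6628 0.316  0.014 ] 0.08201242898466084 72.68214392497246 tip [0.7224 0.2451 0.018 ] 0.08431623543341715 4.968339108281945 turn 67.71380481669053
 stop red [ 0.527  -0.1662  0.013 ] ptr [ 0.6341 -0.1591  0.018 ]
handle [ 0.6372 -0.2118  0.12  ]
handle [ 0.6275 -0.2077  0.12  ]
[array([ 0.8691, -0.1347]), array([ 0.8749, -0.2395]), array([ 0.4802, -0.2686]), array([ 0.4745, -0.1607])]
```

Emit:
{"fn": "drive_tool", "kwargs": {
  "delta_rot": [
    [0,0,0],
    [0,0,0],
    [0,0,0],
    [0,0,0]
  ],
  "dp": [
    [-2,-2.3,0],
    [-5,-5.8,0],
    [-8,-9.3,0],
    [-11,-12.8,0]
  ],
  "jaw": [1,1,1,1]
}}

```text
time: 0.5
position: [0.331, -0.4437, 0.2416]
tool_rot: [[0.394, -0.919, -0.001], [-0.919, -0.394, 0.001], [-0.001, 0.0, -1.0]]
ft_force: [0.9, -0.0, -0.0]
opening: 0.0854
```

```bash
cat > st.py <<'E'
import numpy as np
from bench import env
np.set_printoptions(precision=4,suppress=True)
def to(p,xang,s=None):
    s=s or env.sense(); R=s["tool_rot"]; p=np.asarray(p)
    from scipy.spatial.transform import Rotation as Ro
    a=np.radians(xang); x=np.array([np.cos(a),np.sin(a),0]); z=np.array([0,0,-1.]); T=np.c_[x,np.cross(z,x),z]
    print("dp cm",(R.T@(p-s["position"]))*100,"rot",np.degrees(Ro.from_matrix(R.T@T).as_rotvec()))
def show():
    s=env.sense(); R=s["tool_rot"]
    print(s["time"],"q",s["joint_positions"],"p",s["position"],"xang",np.degrees(np.arctan2(R[1,0],R[0,0])),"z",R[:,2],"F",s["ft_force"],"M",s["torque"],"op",s["opening"]); return s
E
python3 -c "
from st import *
show();to((.637,.2355,.16),-85.3)"
```

```text
0.5 q [ 50.9091  11.7761  -2.1415 104.8746   0.4798  63.4164 -18.1887] p [ 0.331  -0.4437  0.2416] xang -66.78620121442006 z [-0.0006  0.0009 -1.    ] F [ 0.926 -0.016 -0.029] M [ 0.0396 -0.0382  0.0184] op 0.08536268955820066
dp cm [-50.3557 -54.8984   8.2034] rot [ 0.0198  0.0557 18.5138]
```

Emit:
{"fn": "drive_tool", "kwargs": {
  "delta_rot": [
    [0,0,2],
    [0,0,4],
    [0,0,6],
    [0,0,8],
    [0,0,10],
    [0,0,12],
    [0,0,14],
    [0,0,16],
    [0,0,17],
    [0,0,18.5]
  ],
  "dp": [
    [-3,-3.3,0],
    [-6,-6.6,0],
    [-9,-9.9,0],
    [-12,-13.2,0],
    [-15,-16.4,0],
    [-18,-19.7,0],
    [-21,-23,0],
    [-24,-26.2,0],
    [-27,-29.5,0],
    [-30,-32.8,0]
  ],
  "jaw": [1,1,1,1,1,1,1,1,1,1]
}}

```text
time: 1.5
position: [0.5137, -0.0389, 0.2419]
tool_rot: [[0.082, -0.997, -0.001], [-0.997, -0.082, -0.0], [0.0, 0.001, -1.0]]
ft_force: [0.0, -0.4, 0.5]
opening: 0.0856
```

```bash
python3 -c "
from st import *
show();to((.637,.2355,.16),-85.3)"
```

```text
1.5 q [ 20.165    8.7598 -22.1274 108.9865   3.7047  62.9719 -88.7348] p [ 0.5137 -0.0389  0.2419] xang -85.31861388706776 z [-0.0006 -0.0002 -1.    ] F [ 0.0321 -0.4218  0.4607] M [-0.0521 -0.035   0.0114] op 0.08555030753119928
dp cm [-26.3464 -14.5346   8.1816] rot [ 0.0339 -0.0094 -0.0186]
```

Emit:
{"fn": "drive_tool", "kwargs": {
  "delta_rot": [
    [0,0,0],
    [0,0,0],
    [0,0,0],
    [0,0,0],
    [0,0,0],
    [0,0,0],
    [0,0,0],
    [0,0,0],
    [0,0,0]
  ],
  "dp": [
    [-3.3,-1.8,0.5],
    [-6.6,-3.6,1.5],
    [-9.9,-5.4,2.5],
    [-13.2,-7.2,3.5],
    [-16.5,-9.1,4.5],
    [-19.8,-10.9,5.5],
    [-23.1,-12.7,6.5],
    [-26.3,-14.5,7.5],
    [-26.3,-14.5,8.2]
  ],
  "jaw": [1,1,1,1,1,1,1,1,1]
}}

```text
time: 2.4
position: [0.6353, 0.2415, 0.1589]
tool_rot: [[0.091, -0.996, -0.001], [-0.996, -0.091, 0.006], [-0.006, 0.001, -1.0]]
ft_force: [-0.3, 0.9, -0.3]
opening: 0.0852
```

```bash
python3 - <<'E'
from st import *
from h import *
s=show();to((.637,.2355,.042),-85.3)
for n in("scene","top"):
    c=env.read_camera(n); pickle.dump(c,open(f"{n}1.pkl","wb")); 
    crop(c,*((130,130,120,110,6) if n=="top" else (290,130,110,120,5)),f"pics/b_{n}.png")
E
```

```text
2.4 q [  -4.9196   32.0553  -26.1719   89.9356   15.0665   61.4899 -119.628 ] p [0.6353 0.2415 0.1589] xang -84.79397569925219 z [-0.0014  0.0059 -1.    ] F [-0.2684  0.9281 -0.3376] M [0.0573 0.0627 0.0077] op 0.08522282246835947
dp cm [ 0.6806 -0.1241 11.6899] rot [0.0504 0.3408 0.5062]
```

View pics/b_scene.png

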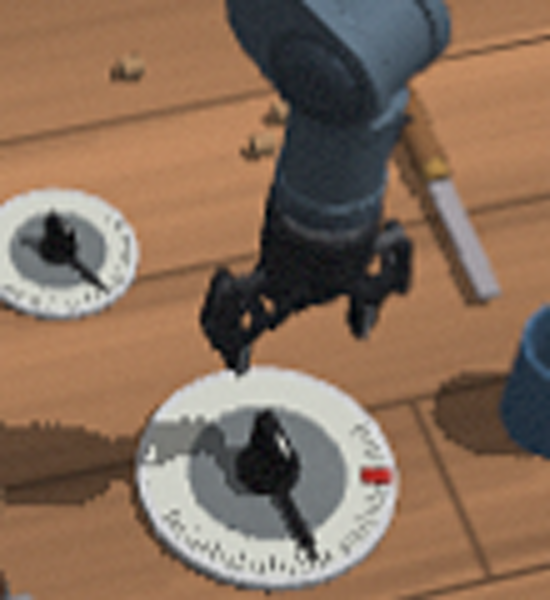

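View pics/b_top.png

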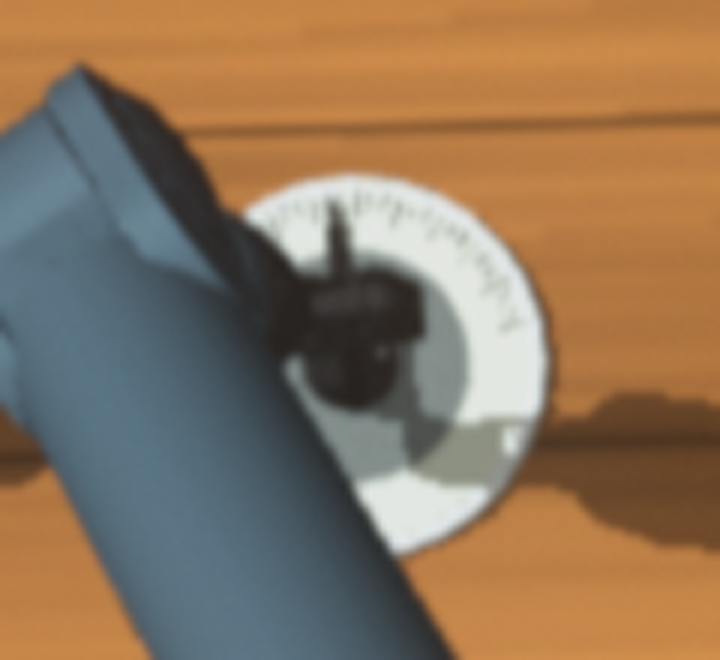

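The jaws stand over the knob, one finger on each side of the bar at scene crop pixel (268,450). I'll go part of the way down and let the arm settle.

Emit:
{"fn": "drive_tool", "kwargs": {
  "delta_rot": [
    [0,0,0],
    [0,0,0],
    [0,0,0],
    [0,0,0]
  ],
  "dp": [
    [0,0,2],
    [0,0,4],
    [0,0,4],
    [0,0,4]
  ],
  "jaw": [1,1,1,1]
}}

```text
time: 2.9
position: [0.6364, 0.2314, 0.1203]
tool_rot: [[0.081, -0.997, -0.001], [-0.997, -0.081, -0.002], [0.002, 0.001, -1.0]]
ft_force: [-0.4, -0.2, -0.2]
opening: 0.0853
```

```bash
python3 - <<'E'
from st import *
s=show();to((.638,.2357,.042),-85.3)
E
```

```text
2.9 q [  -5.0112   34.1743  -25.0954   91.6208   16.4009   57.9563 -120.4588] p [0.6364 0.2314 0.1203] xang -85.37224785491462 z [-0.0008 -0.0016 -1.    ] F [-0.4249 -0.1884 -0.2479] M [-0.0101 -0.0273  0.0012] op 0.08528080772079542
dp cm [-0.4269 -0.203   7.8289] rot [ 0.0508 -0.0898 -0.0723]
```

Emit:
{"fn": "drive_tool", "kwargs": {
  "delta_rot": [
    [0,0,0],
    [0,0,0],
    [0,0,0],
    [0,0,0],
    [0,0,0],
    [0,0,0],
    [0,0,0],
    [0,0,0],
    [0,0,0]
  ],
  "dp": [
    [-0.4,-0.2,2.5],
    [-0.4,-0.2,5],
    [-0.4,-0.2,7],
    [-0.4,-0.2,7.8],
    [-0.4,-0.2,7.8],
    [-0.4,-0.2,7.8],
    [-0.4,-0.2,7.8],
    [-0.4,-0.2,7.8],
    [-0.4,-0.2,7.8]
  ],
  "jaw": [1,1,1,1,0,-1,-1,-1,-1],
  "force": 40
}}

```text
time: 3.8
position: [0.639, 0.2355, 0.0437]
tool_rot: [[0.082, -0.997, 0.001], [-0.997, -0.082, -0.004], [0.004, -0.001, -1.0]]
ft_force: [-4.3, 3.1, 10.7]
opening: 0.0137
```

```bash
python3 - <<'E'
from st import *
s=show();to((.638,.2357,.042),-85.3)
E
```

```text
3.8 q [  -6.6982   39.8342  -23.3087   92.784    19.223    51.4219 -122.5554] p [0.639  0.2355 0.0437] xang -85.27064269967167 z [ 0.001 -0.004 -1.   ] F [-4.3485  3.0689 10.7117] M [ 2.0244  1.1729 -0.0004] op 0.013696215016375182
dp cm [-0.0318  0.1014  0.168 ] rot [-0.0356 -0.235   0.0294]
```

Emit:
{"fn": "drive_tool", "kwargs": {
  "delta_rot": [
    [0,0,0],
    [0,0,-3],
    [0,0,-8],
    [0,0,-14],
    [0,0,-20],
    [0,0,-26],
    [0,0,-32],
    [0,0,-38],
    [0,0,-44],
    [0,0,-50]
  ],
  "dp": [
    [0,0,-0.2],
    [0,0,-0.2],
    [0,0,-0.2],
    [0,0,-0.2],
    [0,0,-0.2],
    [0,0,-0.2],
    [0,0,-0.2],
    [0,0,-0.2],
    [0,0,-0.2],
    [0,0,-0.2]
  ],
  "jaw": [-1,-1,-1,-1,-1,-1,-1,-1,-1,-1]
}}

```text
time: 4.8
position: [0.6395, 0.2346, 0.0438]
tool_rot: [[0.818, -0.576, 0.001], [-0.576, -0.818, -0.003], [0.003, 0.002, -1.0]]
ft_force: [1.0, -4.0, -1.9]
opening: 0.0134
```

Emit:
{"fn": "drive_tool", "kwargs": {
  "delta_rot": [
    [0,0,-4],
    [0,0,-8],
    [0,0,-12],
    [0,0,-14],
    [0,0,-14],
    [0,0,-14]
  ],
  "dp": [
    [0,0,0],
    [0,0,0],
    [0,0,0],
    [0,0,0],
    [0,0,0],
    [0,0,0]
  ],
  "jaw": [-1,-1,-1,-1,-1,-1]
}}

```text
time: 5.4
position: [0.6398, 0.2345, 0.0438]
tool_rot: [[0.931, -0.365, 0.002], [-0.365, -0.931, -0.004], [0.003, 0.003, -1.0]]
ft_force: [2.9, -4.8, -2.2]
opening: 0.0137
```

```bash
python3 - <<'E'
from st import *
from h import *
s=show()
for n in("scene","top"):
    c=env.read_camera(n); pickle.dump(c,open(f"{n}2.pkl","wb")); 
    crop(c,*((145,140,90,80,8) if n=="top" else (310,195,70,60,10)),f"pics/c_{n}.png")
E
```

```text
5.4 q [  2.6915  43.3671 -36.7068  92.2664  30.482   54.7048 -65.9702] p [0.6398 0.2345 0.0438] xang -21.42048556135228 z [ 0.0017 -0.0035 -1.    ] F [ 2.9357 -4.8162 -2.2244] M [-0.7298 -0.6504  0.0421] op 0.013679534958644476
```

View pics/c_scene.png

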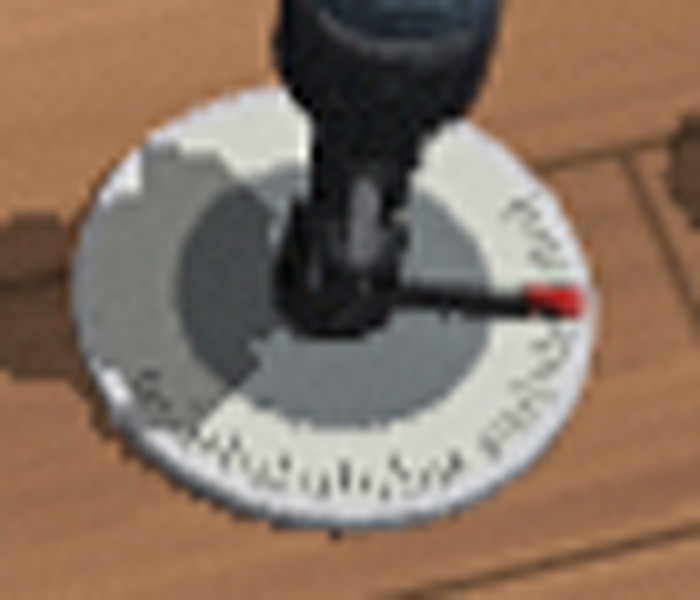

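View pics/c_top.png

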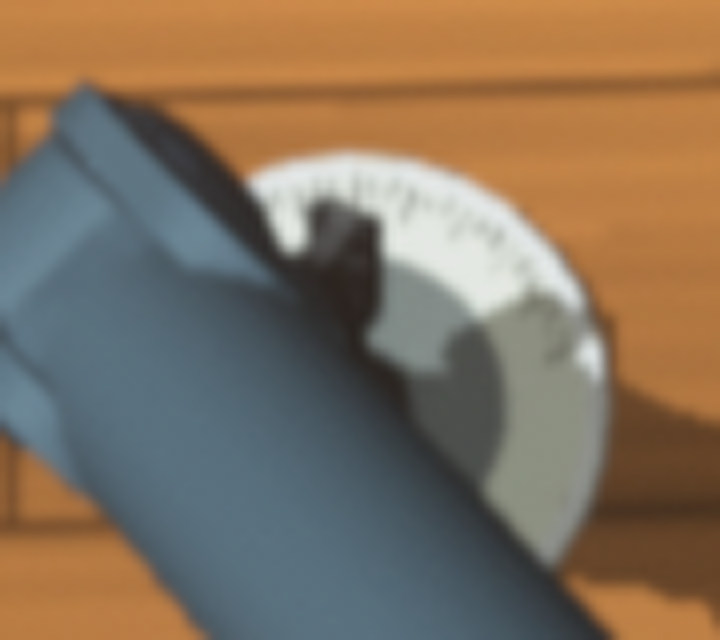

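In the scene view the pointer runs to about (525,298), against a red band centred at (552,301). I'll compute the remaining angle from the dark pointer pixels with rays at 18 mm.

```bash
python3 - <<'E'
from m import *
s=pickle.load(open("scene2.pkl","rb"))
cen=np.array([.6384,.2378])  # from scene view, same camera bias
k=10
im=cv2.resize(s["color"],None,fx=k,fy=k,interpolation=cv2.INTER_CUBIC).astype(int).max(2)
for X in range(425,521,15):
    x=310*k+X; col=im[195*k+270:195*k+325,x]
    w=np.clip(110-col,0,None); y=(w*np.arange(270,325)).sum()/w.sum()
    p=plane(s,310+(X+.5)/k-.5,195+(y+.5)/k-.5,.0165)[:2]-cen
    print(X,round(y,1),np.hypot(*p).round(4),np.degrees(np.arctan2(p[1],p[0])).round(2))
E
```

```text
425 297.6 0.0335 67.71
440 299.7 0.0391 67.45
455 298.7 0.0447 69.01
470 303.1 0.0504 67.47
485 304.0 0.056 67.85
500 306.2 0.0616 67.65
515 306.5 0.0672 68.17
```

The pointer is at about 68° and the red band at 72.8°, which agrees with the commanded remainder (63.9 of 68.1 done). So 4° are left.

Emit:
{"fn": "drive_tool", "kwargs": {
  "delta_rot": [
    [0,0,-2],
    [0,0,-4],
    [0,0,-4],
    [0,0,-4],
    [0,0,-4],
    [0,0,-4]
  ],
  "dp": [
    [0,0,0],
    [0,0,0],
    [0,0,0],
    [0,0,0],
    [0,0,0],
    [0,0,0]
  ],
  "jaw": [-1,-1,-1,-1,-1,-1]
}}

```text
time: 6.1
position: [0.6398, 0.2344, 0.0438]
tool_rot: [[0.954, -0.299, 0.002], [-0.299, -0.954, -0.004], [0.003, 0.003, -1.0]]
ft_force: [4.3, -5.7, -2.3]
opening: 0.0131
```

```bash
cat > ang.py <<'E'
from m import *
def ang(s):
    cen=np.array([.6384,.2378]);k=10;o=[]
    im=cv2.resize(s["color"],None,fx=k,fy=k,interpolation=cv2.INTER_CUBIC).astype(int).max(2)
    for X in range(425,521,15):
        x=310*k+X; col=im[195*k+260:195*k+325,x]
        w=np.clip(110-col,0,None); y=(w*np.arange(260,325)).sum()/w.sum()
        p=plane(s,310+(X+.5)/k-.5,195+(y+.5)/k-.5,.0165)[:2]-cen
        o.append(np.degrees(np.arctan2(p[1],p[0])).round(2))
    return o
E
python3 - <<'E'
from st import *
from ang import *
show()
c=env.read_camera("scene"); print(ang(c)); crop(c,310,195,70,60,10,"pics/d.png")
E
```

```text
6.1 q [  3.2135  43.6385 -37.4962  92.2357  31.1814  54.9505 -62.4168] p [0.6398 0.2344 0.0438] xang -17.42655544606823 z [ 0.0019 -0.0037 -1.    ] F [ 4.3223 -5.6884 -2.2903] M [-0.8371 -0.7245  0.0493] op 0.013097318027248468
[np.float64(73.98), np.float64(71.08), np.float64(73.46), np.float64(71.71), np.float64(71.86), np.float64(71.61), np.float64(71.97)]
```

View pics/d.png

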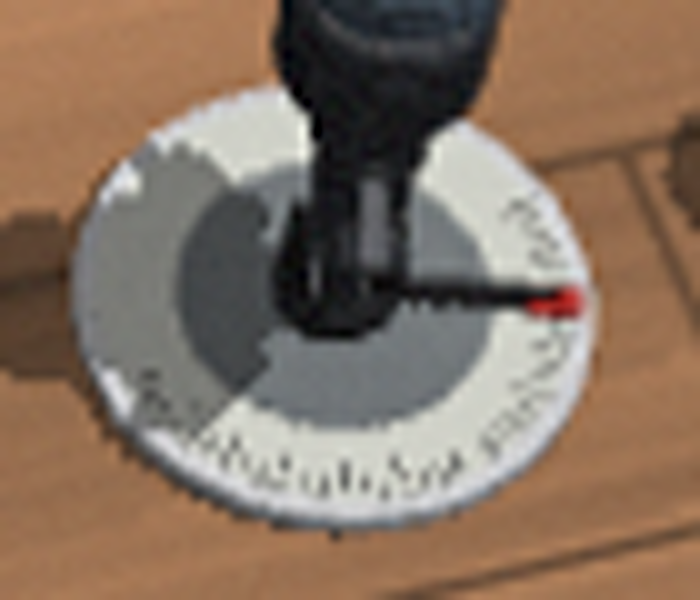

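The pointer is now at about 72°, against 72.8° for the band, so it's on the mark. I'll release and lift.

Emit:
{"fn": "drive_tool", "kwargs": {
  "delta_rot": [
    [0,0,0],
    [0,0,0],
    [0,0,0],
    [0,0,0],
    [0,0,0],
    [0,0,0],
    [0,0,0],
    [0,0,0],
    [0,0,0]
  ],
  "dp": [
    [0,0,0],
    [0,0,0],
    [0,0,0],
    [0,0,0],
    [0,0,-2],
    [0,0,-6],
    [0,0,-10],
    [0,0,-14],
    [0,0,-18]
  ],
  "jaw": [-0.4,0.3,1,1,1,1,1,1,1]
}}

```text
time: 7.05
position: [0.6379, 0.2384, 0.2278]
tool_rot: [[0.955, -0.296, 0.002], [-0.296, -0.955, 0.001], [0.001, -0.001, -1.0]]
ft_force: [1.4, 1.0, 1.2]
opening: 0.0856
```

```bash
python3 - <<'E'
from st import *
from ang import *
show(); to((.48,0,.22),-86)
c=env.read_camera("scene"); print(ang(c)); crop(c,310,195,70,60,10,"pics/e.png")
E
```

```text
7.05 q [  6.8014  32.5726 -43.4779  85.898   23.1131  70.6649 -57.031 ] p [0.6379 0.2384 0.2278] xang -17.203090733522924 z [ 0.0015  0.001  -1.    ] F [1.4235 1.0059 1.2169] M [-0.0174 -0.0193  0.0084] op 0.08558916319923585
dp cm [-8.0296 27.4472  0.7356] rot [-0.1108 -0.0108 68.7969]
[np.float64(73.65), np.float64(71.09), np.float64(73.25), np.float64(71.85), np.float64(71.81), np.float64(71.72), np.float64(72.0)]
```

View pics/e.png

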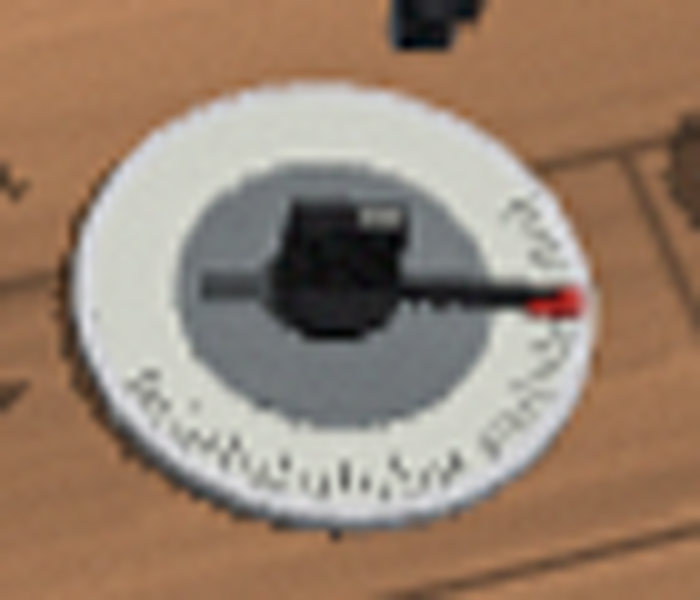

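The dial stays on its mark after release: the tip in the picture is at about (560,300), on the red. Next is the stop handle.

Emit:
{"fn": "drive_tool", "kwargs": {
  "delta_rot": [
    [0,0,4],
    [0,0,10],
    [0,0,16],
    [0,0,22],
    [0,0,29],
    [0,0,36],
    [0,0,43],
    [0,0,50],
    [0,0,57],
    [0,0,64]
  ],
  "dp": [
    [0.7,2,0],
    [2,6,0],
    [3.2,10,0],
    [4.4,14,0],
    [5.7,18,0],
    [7,22,0],
    [8.3,26,0],
    [9.6,30,0],
    [10.8,34,0],
    [12,38,0]
  ],
  "jaw": [1,1,1,1,1,1,1,1,1,1]
}}

```text
time: 8.1
position: [0.6402, -0.1617, 0.226]
tool_rot: [[0.148, -0.989, 0.002], [-0.989, -0.148, 0.0], [0.0, -0.002, -1.0]]
ft_force: [0.5, 0.3, 0.7]
opening: 0.0855
```

```bash
python3 - <<'E'
from st import *
show(); to((.637,-.210,.18),-86)
E
```

```text
8.1 q [ 30.8549  26.2736 -26.7829  89.7933  12.5116  66.8046 -79.9533] p [ 0.6402 -0.1617  0.226 ] xang -81.48519204390105 z [ 0.0021  0.0001 -1.    ] F [0.4695 0.2506 0.6528] M [-0.0228 -0.0308  0.0001] op 0.08548937340809615
dp cm [4.7311 1.0415 4.6026] rot [-0.1207 -0.0069  4.5148]
```

Emit:
{"fn": "drive_tool", "kwargs": {
  "delta_rot": [
    [0,0,3],
    [0,0,4.5],
    [0,0,4.5],
    [0,0,4.5],
    [0,0,4.5]
  ],
  "dp": [
    [3,0.7,1.5],
    [4.7,1,3],
    [4.7,1,4.6],
    [4.7,1,4.6],
    [4.7,1,4.6]
  ],
  "jaw": [1,1,1,1,1]
}}

```text
time: 8.6
position: [0.6372, -0.2041, 0.1768]
tool_rot: [[0.08, -0.997, -0.002], [-0.997, -0.08, 0.004], [-0.004, 0.002, -1.0]]
ft_force: [0.1, 0.5, 0.6]
opening: 0.0853
```

```bash
python3 - <<'E'
from st import *
from h import *
show(); to((.637,-.210,.094),-86)
for n in("scene","top"):
    c=env.read_camera(n); pickle.dump(c,open(f"{n}3.pkl","wb")); 
    crop(c,*((280,100,110,150,4) if n=="top" else (180,170,110,140,4)),f"pics/f_{n}.png")
E
```

```text
8.6 q [ 32.7062  29.7322 -24.6616  90.7007  13.2635  62.6674 -80.6572] p [ 0.6372 -0.2041  0.1768] xang -85.41634031868804 z [-0.0021  0.0037 -1.    ] F [0.1224 0.4594 0.5602] M [-0.0048  0.007   0.0227] op 0.08526280750208391
dp cm [0.6157 0.0537 8.2808] rot [0.1054 0.2182 0.5839]
```

View pics/f_scene.png

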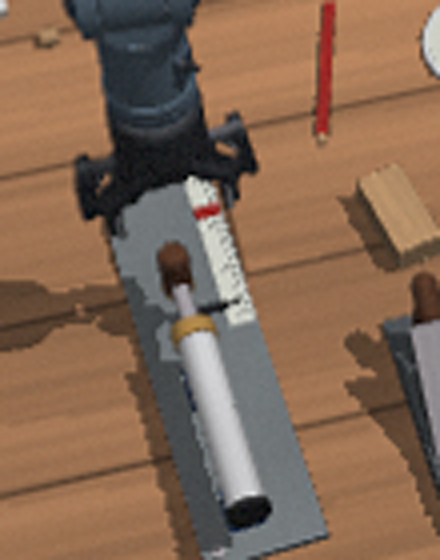

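View pics/f_top.png

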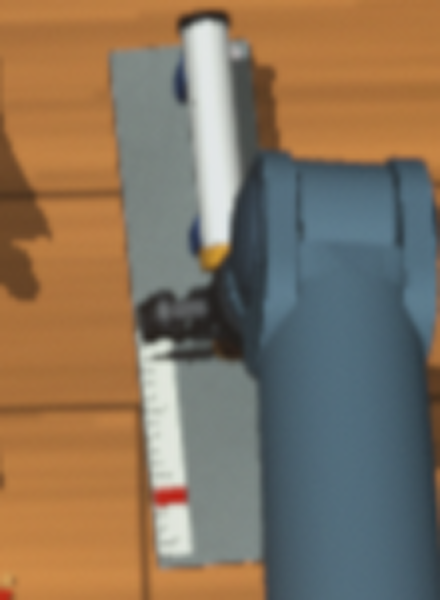

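The rod is still home, and the jaws straddle the handle line: fingers at scene crop (90,185) and (235,165), handle at (175,262).

Emit:
{"fn": "drive_tool", "kwargs": {
  "delta_rot": [
    [0,0,0],
    [0,0,0],
    [0,0,0],
    [0,0,0]
  ],
  "dp": [
    [0,0,1.5],
    [0,0,2.5],
    [0,0,2.5],
    [0,0,2.5]
  ],
  "jaw": [1,1,1,1]
}}

```text
time: 9.1
position: [0.6367, -0.2085, 0.1523]
tool_rot: [[0.074, -0.997, -0.002], [-0.997, -0.074, 0.001], [-0.001, 0.002, -1.0]]
ft_force: [0.4, 0.6, -0.1]
opening: 0.0855
```

```bash
python3 - <<'E'
from st import *
show(); to((.637,-.210,.094),-86)
E
```

```text
9.1 q [ 32.5487  31.1673 -24.0533  91.6583  14.0441  60.2793 -81.1863] p [ 0.6367 -0.2085  0.1523] xang -85.74262230580825 z [-0.0016  0.0005 -1.    ] F [ 0.4153  0.6169 -0.0786] M [ 0.0716  0.0024 -0.0049] op 0.08545263221158571
dp cm [ 0.1506 -0.0276  5.8341] rot [0.0874 0.0365 0.2574]
```

Emit:
{"fn": "drive_tool", "kwargs": {
  "delta_rot": [
    [0,0,0],
    [0,0,0],
    [0,0,0],
    [0,0,0],
    [0,0,0],
    [0,0,0],
    [0,0,0],
    [0,0,0],
    [0,0,0],
    [0,0,0]
  ],
  "dp": [
    [0.1,0,2],
    [0.1,0,4],
    [0.1,0,5.5],
    [0.1,0,5.8],
    [0.1,0,5.8],
    [0.1,0,5.8],
    [0.1,0,5.8],
    [0.1,0,5.8],
    [0.1,0,5.8],
    [0.1,0,5.8]
  ],
  "jaw": [1,1,1,1,0.5,0,-0.5,-1,-1,-1],
  "force": 90
}}

```text
time: 10.1
position: [0.6383, -0.2114, 0.097]
tool_rot: [[0.073, -0.997, 0.002], [-0.997, -0.073, -0.002], [0.003, -0.002, -1.0]]
ft_force: [-1.0, -2.2, 5.5]
opening: 0.0259
```

```bash
python3 - <<'E'
from st import *
from h import *
show()
for n in("scene","top"):
    c=env.read_camera(n); pickle.dump(c,open(f"{n}4.pkl","wb")); 
    crop(c,*((280,100,110,150,4) if n=="top" else (180,170,110,140,4)),f"pics/g_{n}.png")
E
```

```text
10.1 q [ 31.8587  34.8223 -22.9539  93.3056  15.918   54.9395 -82.3798] p [ 0.6383 -0.2114  0.097 ] xang -85.80197001851135 z [ 0.0025 -0.0025 -1.    ] F [-1.0472 -2.1643  5.5109] M [-0.5136  0.1525  0.0789] op 0.025888149985569247
```

View pics/g_scene.png

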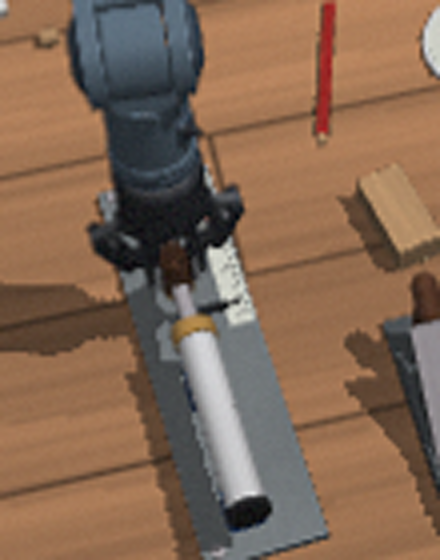

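View pics/g_top.png

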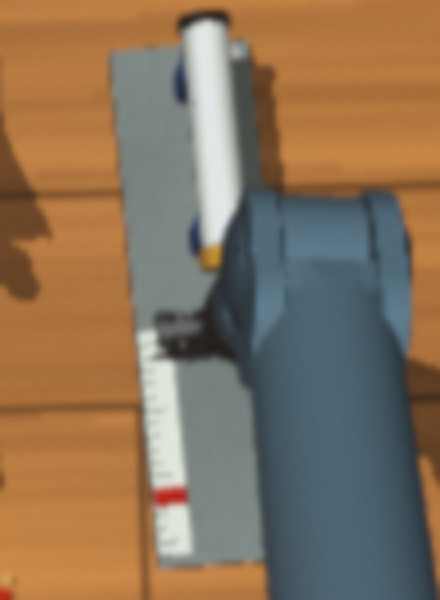

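```bash
python3 - <<'E'
from h import *
s=pickle.load(open("scene4.pkl","rb")); crop(s,195,215,60,50,12,"pics/g2.png")
for P in((.638,-.211,.127),(.638,-.211,.102),(.638,-.211,.066),(.652,-.21,.102)): 
    q=proj(s,P); print(P,q,(q-[195,215]+.5)*12)
E
```

```text
(0.638, -0.211, 0.127) [222.33147724 233.11734525] [333.97772691 223.40814297]
(0.638, -0.211, 0.102) [223.04008139 236.93809795] [342.48097667 269.2571754 ]
(0.638, -0.211, 0.066) [224.03056743 242.27279399] [354.36680919 333.27352791]
(0.652, -0.21, 0.102) [224.08509788 240.22536699] [355.0211745  308.70440387]
```

View pics/g2.png

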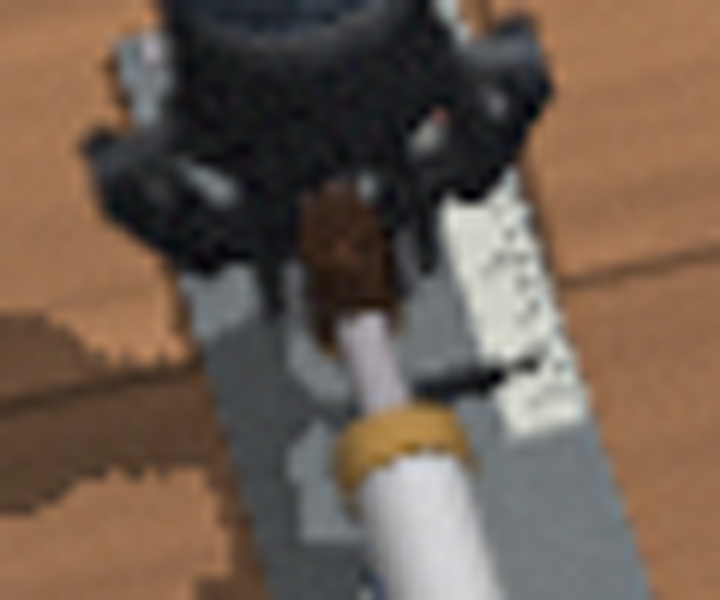

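Emit:
{"fn": "drive_tool", "kwargs": {
  "delta_rot": [
    [0,0,0],
    [0,0,0],
    [0,0,0]
  ],
  "dp": [
    [0,0,0],
    [0,0,0],
    [0,0,0]
  ],
  "jaw": [-1,-1,-1]
}}

```text
time: 10.5
position: [0.6383, -0.2114, 0.097]
tool_rot: [[0.073, -0.997, 0.002], [-0.997, -0.073, -0.002], [0.003, -0.002, -1.0]]
ft_force: [-1.0, -1.9, 6.4]
opening: 0.026
```

```bash
python3 - <<'E'
from st import *
from h import *
show()
s=env.read_camera("scene"); crop(s,195,215,60,50,12,"pics/g3.png")
E
```

```text
10.5 q [ 31.8601  34.8242 -22.9564  93.3023  15.9196  54.9424 -82.3799] p [ 0.6383 -0.2114  0.097 ] xang -85.80126490818917 z [ 0.0025 -0.0024 -1.    ] F [-0.9678 -1.9433  6.3868] M [-0.4911  0.1995  0.0441] op 0.026043294211811355
```

View pics/g3.png

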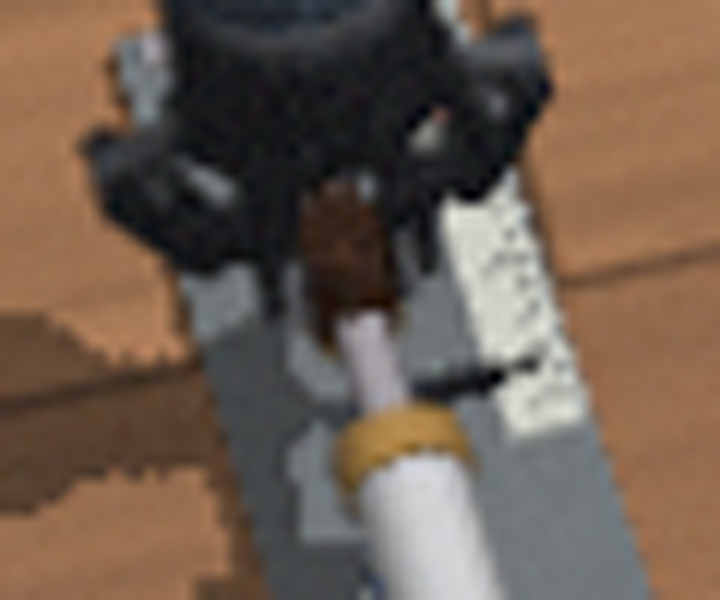

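Gripped firmly: opening 26 mm, and not changing. Pulling along tool +y, which points (-0.997,-0.073), 10 cm first.

Emit:
{"fn": "drive_tool", "kwargs": {
  "delta_rot": [
    [0,0,0],
    [0,0,0],
    [0,0,0],
    [0,0,0],
    [0,0,0],
    [0,0,0],
    [0,0,0],
    [0,0,0],
    [0,0,0],
    [0,0,0]
  ],
  "dp": [
    [0,0.7,0],
    [0,2,0],
    [0,3.5,0],
    [0,5,0],
    [0,6.5,0],
    [0,8,0],
    [0,9.3,0],
    [0,10,0],
    [0,10,0],
    [0,10,0]
  ],
  "jaw": [-1,-1,-1,-1,-1,-1,-1,-1,-1,-1]
}}

```text
time: 11.55
position: [0.5425, -0.2175, 0.097]
tool_rot: [[0.075, -0.997, 0.012], [-0.997, -0.075, -0.002], [0.002, -0.011, -1.0]]
ft_force: [8.4, -2.9, -1.4]
opening: 0.026
```

```bash
python3 - <<'E'
from st import *
from h import *
show()
for n in("scene","top"):
    c=env.read_camera(n); pickle.dump(c,open(f"{n}5.pkl","wb")); 
    crop(c,*((300,180,70,70,8) if n=="top" else (190,195,70,60,9)),f"pics/h_{n}.png")
E
```

```text
11.55 q [ 37.8965  26.5304 -24.2272 106.5567  13.8988  49.1393 -78.8286] p [ 0.5425 -0.2175  0.097 ] xang -85.72238402546557 z [ 0.0115 -0.0016 -0.9999] F [ 8.4407 -2.915  -1.3581] M [-0.512  -1.286  -0.0273] op 0.025956302329673584
```

View pics/h_scene.png

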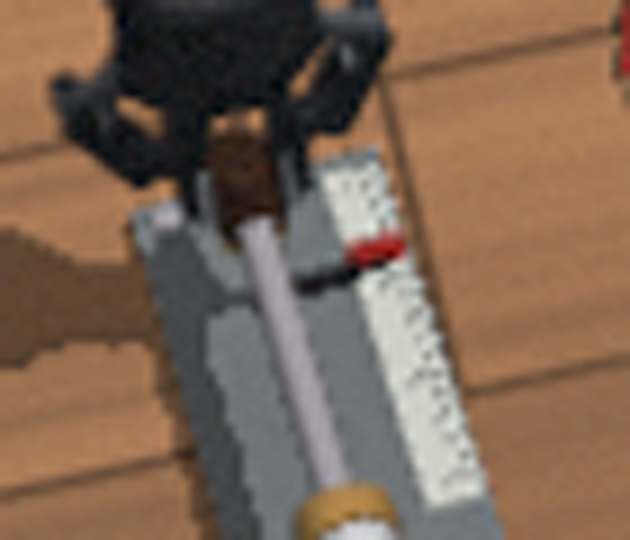

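View pics/h_top.png

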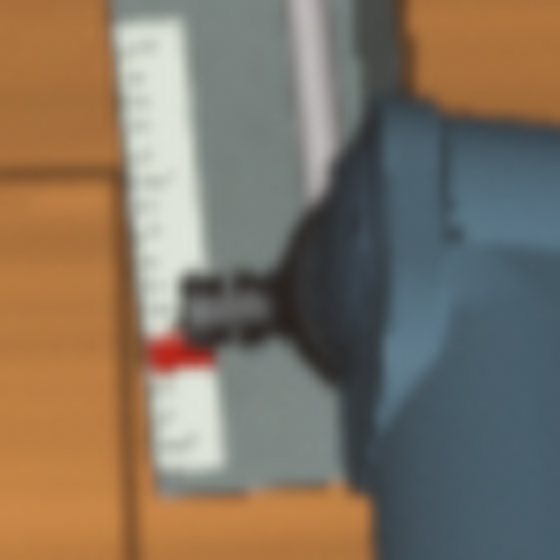

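The pointer has reached the tube-side edge of the red band: in the top crop the dark tip is near (170,338) and the band centre near (180,355). I'll check that by ray.

```bash
python3 - <<'E'
from m import *
t=pickle.load(open("top5.pkl","rb"));s=pickle.load(open("scene5.pkl","rb"))
x=np.array([.9975,.070,0])
print("top",[( (plane(t,300+u/8-.5,180+v/8-.5,.018)-np.array([.5267,-.17,.018]))@x).round(4) for u,v in((165,340),(178,338))])
# scene: pointer shaft centre; correct off-axis along y by using x-component only
for u,v in((310,278),(330,273),(345,268)):
    p=plane(s,190+u/9-.5,195+v/9-.5,.018); print("scene",p,((p-np.array([.527,-.1662,.018]))@x).round(4))
s0=pickle.load(open("scene0.pkl","rb"))
E
```

```text
top [np.float64(0.0053), np.float64(0.0055)]
scene [ 0.53628396 -0.19643901  0.018     ] 0.0071
scene [ 0.53593756 -0.18790507  0.018     ] 0.0074
scene [ 0.53506813 -0.18137787  0.018     ] 0.007
```

About 0.55 to 1.1 cm remains. I'll pull 0.8 cm more and look again.

Emit:
{"fn": "drive_tool", "kwargs": {
  "delta_rot": [
    [0,0,0],
    [0,0,0],
    [0,0,0],
    [0,0,0]
  ],
  "dp": [
    [0,0.4,0],
    [0,0.8,0],
    [0,0.8,0],
    [0,0.8,0]
  ],
  "jaw": [-1,-1,-1,-1]
}}

```text
time: 12.05
position: [0.5351, -0.218, 0.097]
tool_rot: [[0.075, -0.997, 0.012], [-0.997, -0.075, -0.002], [0.002, -0.012, -1.0]]
ft_force: [8.4, -3.3, -1.6]
opening: 0.0258
```

```bash
python3 - <<'E'
from st import *
from h import *
show()
for n in("scene","top"):
    c=env.read_camera(n); pickle.dump(c,open(f"{n}6.pkl","wb")); 
    crop(c,*((310,210,30,30,20) if n=="top" else (210,205,40,35,15)),f"pics/i_{n}.png")
E
```

```text
12.05 q [ 38.3964  25.8919 -24.3222 107.5188  13.6889  48.7274 -78.4413] p [ 0.5351 -0.218   0.097 ] xang -85.71109364059627 z [ 0.0123 -0.0015 -0.9999] F [ 8.3511 -3.305  -1.6343] M [-0.5575 -1.3129 -0.0726] op 0.02579820046346391
```

View pics/i_scene.png

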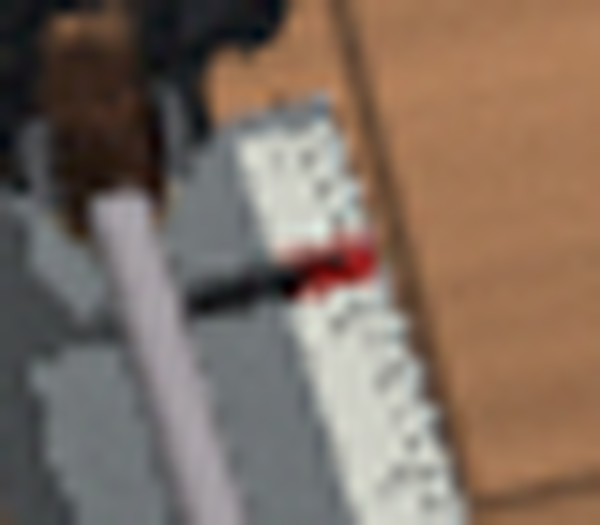

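View pics/i_top.png

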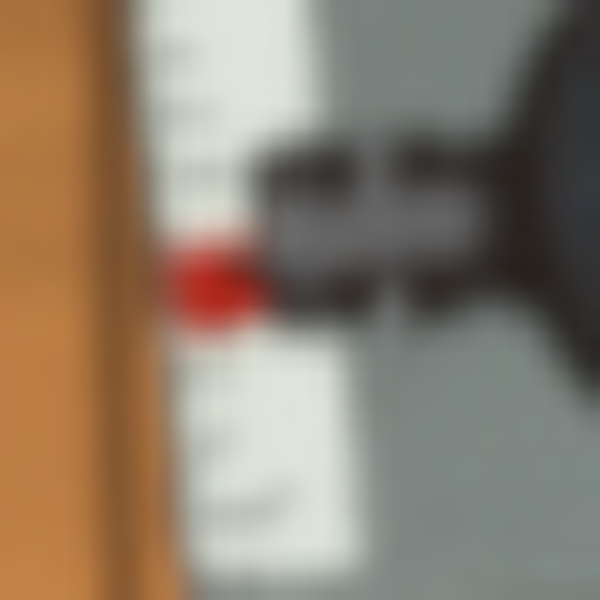

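```bash
python3 - <<'E'
from m import *
s=pickle.load(open("scene6.pkl","rb"));t=pickle.load(open("top6.pkl","rb"))
x=np.array([.9975,.070,0])
for u,v in((215,298),(250,288),(290,280),(330,268)):
    p=plane(s,210+u/15-.5,205+v/15-.5,.018); print("scene",((p-np.array([.527,-.1662,.018]))@x).round(4))
print("red at scene crop", (proj(s,[.527,-.1662,.013])-[210,205]+.5)*15, "aligned tip expected",(proj(s,[.527,-.1662,.018])-[210,205]+.5)*15)
print("top: dark spot",((plane(t,310+240/20-.5,210+278/20-.5,.018)-np.array([.5267,-.17,.018]))@x).round(4))
E
```

```text
scene 0.0026
scene 0.0025
scene 0.0034
scene 0.0031
red at scene crop [329.88023519 268.73296633] aligned tip expected [328.24160328 257.76965343]
top: dark spot 0.0007
```

The estimates give 0.7 to 3.5 mm remaining, so I'll pull a further 2 mm, hold, and do the final checks.

Emit:
{"fn": "drive_tool", "kwargs": {
  "delta_rot": [
    [0,0,0],
    [0,0,0],
    [0,0,0],
    [0,0,0],
    [0,0,0],
    [0,0,0],
    [0,0,0],
    [0,0,0],
    [0,0,0],
    [0,0,0]
  ],
  "dp": [
    [0,0.2,0],
    [0,0.2,0],
    [0,0.2,0],
    [0,0.2,0],
    [0,0.2,0],
    [0,0.2,0],
    [0,0.2,0],
    [0,0.2,0],
    [0,0.2,0],
    [0,0.2,0]
  ],
  "jaw": [-1,-1,-1,-1,-1,-1,-1,-1,-1,-1]
}}

```text
time: 13.15
position: [0.5335, -0.2181, 0.097]
tool_rot: [[0.075, -0.997, 0.013], [-0.997, -0.075, -0.001], [0.002, -0.013, -1.0]]
ft_force: [10.2, -2.8, -2.2]
opening: 0.0257
```

```bash
python3 - <<'E'
from st import *
from ang import *
print(show()["qd"].round(2))
c=env.read_camera("scene"); print("dial",ang(c)); a=c["color"][200:260,200:260,::-1]; b=c["color"][195:255,310:370,::-1]
cv2.imwrite("pics/j.png",cv2.resize(np.hstack([a,b]),None,fx=6,fy=6,interpolation=cv2.INTER_CUBIC))
cv2.imwrite("pics/j0.png",c["color"][:,:,::-1])
crop(c,210,205,40,35,15,"pics/j2.png")
show()
E
```

```text
13.15 q [ 38.516   25.7452 -24.3477 107.7466  13.6381  48.5979 -78.3409] p [ 0.5335 -0.2181  0.097 ] xang -85.69972816445642 z [ 0.013  -0.0015 -0.9999] F [10.1783 -2.839  -2.168 ] M [-0.5284 -1.4655 -0.0671] op 0.025720228179988976
[ 0.09 -0.01 -0.03  0.05  0.06 -0.02 -0.07]
dial [np.float64(73.68), np.float64(71.08), np.float64(73.32), np.float64(71.76), np.float64(71.71), np.float64(71.64), np.float64(71.95)]
13.2 q [ 38.515   25.7431 -24.3467 107.7473  13.6385  48.5984 -78.3409] p [ 0.5335 -0.2181  0.097 ] xang -85.69930885487769 z [ 0.013  -0.0015 -0.9999] F [ 8.7727 -2.7169 -2.4969] M [-0.4993 -1.453  -0.0533] op 0.02566157102707527
```

View pics/j2.png

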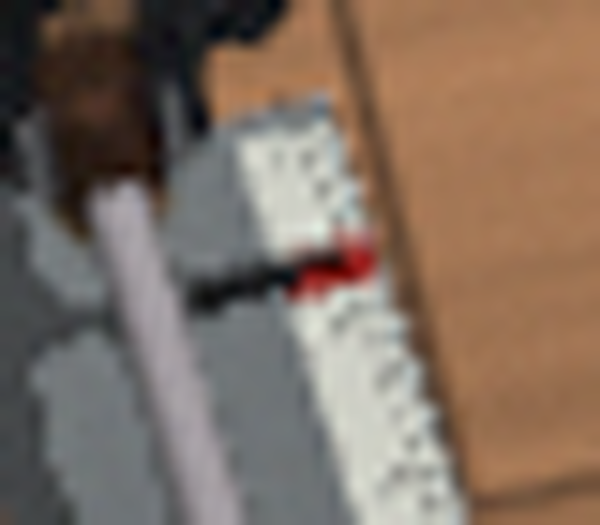

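View pics/j0.png

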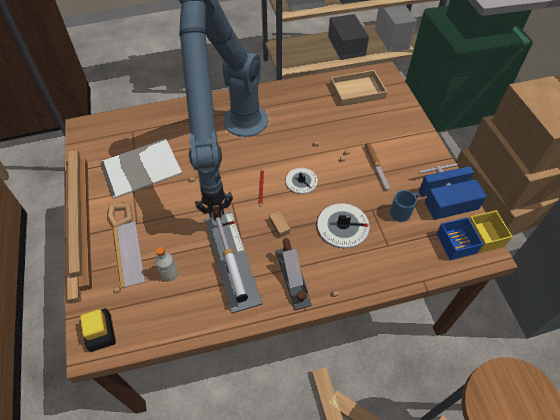

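The pointer tip at about (345,265) in the crop has red on both sides. The dial tip is on its band, and the other things are where they were. Handing in.

```bash
python3 -c "
from bench import env
print(env.sign_off())"
```

```text
the job is handed in; nothing more can be done
None
```

The job is handed in: the large mitre dial was set first, with the rod still home, then the length stop was pulled out and held on its mark. The hand-in gave no verdict, so this rests on my own last checks.

- **Dial:** I turned the knob about 68° anticlockwise. The last picture puts the pointer at about 72°, against 72.8° for the band centre. The allowed error is 4.9°. It did not move after I let go or during the pull.
- **Length stop:** I gripped the handle with 90 N and pulled it out about 105 mm. It was still when I handed in, with 9–10 N measured at the wrist, as the spring should give. The last picture shows the pointer with red on both sides.
- **Stop offset estimates disagree:** before the final 2 mm pull, the distance still to go was 0.7 mm from the top view, about 3 mm from the scene view and 3.5 mm from the arm's travel. The remaining error should therefore be within about 2 mm, against the 7 mm allowed.
- **Grip:** the jaws closed to 26 mm on a handle described as 28 mm in diameter. I did not find out why. The reading stayed within 0.3 mm and I saw no sign of slipping.
- **Other things on the bench:** none looked moved in the last picture; I judged this by eye and did not measure it.
- **Time:** 13.2 s of the 48 s allowed.

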